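# Two-button start of the marking bed

### The arm

A 6-joint arm with a two-finger parallel gripper is mounted at the origin on the work surface; the furniture and walls round the work are solid. World frame = base frame: x ahead of the robot, y to its left, z up, the work surface at z = 0. Lengths are in mm, angles in rad, forces in N, time in s.
With the tool pointing down it reaches from about 350 to 775 mm from the base axis. Payload 7.3 kg.
Tool frame: the origin (TCP) lies at the very end of the fingers, on their centre line; the grasp point (between the pads) lies behind it (bot.grip_point_offset is the z of the grasp point in the tool frame, in mm); z points along the fingers, y is the line along which they close (so a half turn about z gives the same grasp; the last joint's range is limited). The gripper opens to 92 mm and grips with 3 to 60 N. Pads are 19 mm wide; open, the fingers measure 130 mm over their backs; the gripper's body (75 mm by 190 mm) begins 47 mm behind the grasp point.
Start: joints at [0.972, 0.342, 1.524, -0, 1.275, -0.146], TCP at [229.669, 472.12, 226.741] pointing down, gripper open.
Joint ranges: [-2.53, 2.53], [-0.77, 2.02], [0.04, 2.7], [-1, 4.14], [0.28, 2.66], [-3.11, 3.11]. Speed limits (rad/s): [2.57, 2.57, 3.14, 3.14, 3.14, 3.14].

### API

Orientations are given as [roll, pitch, yaw] about the fixed x, y, z axes, in that order (R = Rz(yaw) Ry(pitch) Rx(roll)).
In Python, from plant import bot gives the robot as it stands. The module is installed in compiled form; this text tells all that it offers.
- The arm moves only by the shell command python3 -m crank 'ROWS'. ROWS is JSON, a list that holds one entry, the list of rows, each a list of 5 numbers: the opening, from 0 (shut) to 1 (fully open), then the shift along the tool's x, y, z in cm, then the turn about the tool's z in degrees. In form: [[[claw, x, y, z, turn], ...]]. A call has exactly 10 rows; each row is the pose to reach, as a shift and turn from the pose commanded when the call began, along the tool's axes at that moment; what a row does not reach only later rows make up. A row lasts 1/10 s, in which the tool goes at most 50 mm and 8.59 degrees, less where a joint would pass 70% of its speed; a pose out of reach is approached as far as the arm can. A call with a gripper value outside its range is refused whole. The fingers move at their own pace and stop on an object; the grip force is fixed at half the most. Time passes only in rows, so rows that repeat a pose let the fingers close, or fill a call up. It gives the time, the measured TCP pose, the force, the opening and the grip force at its end, in the units of the state.
- bot.get_obs(): the state, without advancing time (a new reading comes with each control period).
- bot.capture(name): name is "side" or "top" or "wrist"; returns (picture, depth): 420x560x3 uint8, red, green, blue; 420x560 float32, mm along the optical axis (not along the pixel's ray), 0 where there is no reading.
- bot.calibration(name): a dict with "vertical_fov" (degrees; the focal length in pixels is half the picture's height over the tangent of half this angle, whatever the lens; pixels are square), "cx", "cy" (the principal point, pixels), "rvec" (rotation vector, rad) and "tvec" (3), from world to camera coordinates, as OpenCV has them; the wrist camera has in their place "tool_from_camera" (4x4, takes a point from camera to tool coordinates, whose origin is the TCP and whose axes are the flange's). Camera axes: x right, y down, z forward; pixel columns grow to the right and rows downward; lengths in mm; the calibration is good to about 2 mm. A picture is of the moment at which its call begins: read the wrist's pose just before it. calibration takes no time and is no camera call.
- bot.close_job(): hands the job in; it is judged then, once.
The state is a dict: "time": time; "joint_positions": joint angles; "dq": joint speeds; "tau": joint torques, N m; "tool_pos": TCP position; "tcp_rot": TCP orientation; "contact_force": force on the tool from outside, world axes, zero at the start; "moment": the same for the moment, N m; "grip_width": finger opening in mm; "finger_force": force on a finger pad.
Only numpy, scipy, OpenCV 4.12 (cv2) and the standard library are available. Lean on these libraries where they do the work, as an engineer would, in place of code of your own. Each camera call takes 0.05 s, during which the arm holds its last target. There are 200 camera calls.

### The job

With the fingertips, push the nylon block lying in the marking bed along its rails until it is fully home against the end stop, without lifting it. Then press both of the start station's paired round start buttons together, one under each fingertip, hold both fully down for two seconds, and let go and move clear. Do not press the single mushroom stop button and leave the things lying around undisturbed.

Things in the scene. Friction and masses are not known exactly. Their poses are not given: they have to be found in the camera images.
- riser: Fixed plywood shelf on steel legs, 240 (x) by 840 (y) mm, bridging the stock bins on the bench opposite the robot; everything of the task stands on it. Origin: centre of its footprint at bench height (z = 0). Its flat top is at z = 150 mm. Cartons behind its far edge rise about 60 mm above its top.
- bed: Fixed metal marking bed, plate 220 (x) by 85 (y) mm, plate top at z = 10 mm. Origin: centre of its underside, on the riser; its x axis runs along the rails towards the end stop, roughly to the robot's right (world -y). Rails 10 mm wide, tops at z = 32 mm, from x = -60 to +90 mm; channel between them 61 mm wide, nothing over it but the marking head at the stop.
- bed_mouth (a point): Open left-hand end (robot's left) of the channel, mid-width, on the plate top (bed x = -60, z = 10 mm). Bare plate continues 50 mm further left from here.
- bed_stop (a point): Foot of the steel end stop's face, mid-width, on the plate top (bed x = +90, z = 10 mm). The small marking head above the stop covers bed x = 54 to 110 mm between z = 39 and 61 mm of the bed.
- block: Loose cream nylon block, 90 (x) by 58 (y) by 26 (z) mm, 0.12 to 0.24 kg, in the bed's channel, its x axis along the rails. Origin: centre of its underside. Starts 35 to 60 mm short of the stop. Left-hand end face (away from the stop) at its own x = -45 mm: push there, inside the channel. Home, its origin is at bed x = +45 mm. Slides with light friction.
- station: Fixed grey start station, a box 124 (x) by 128 (y) mm, top at z = 50 mm. Origin: centre of its underside, on the riser. On top: two equal flat round black start buttons side by side at x = -20, y = +30 and -30 mm, and the single mushroom stop button at x = +30, y = 0 mm, on the side away from the robot.
- pair_mid (a point): Point midway between the two start buttons at the height of their raised tops (72 mm above the riser, 222 mm above the robot's base plane); fixed to the station. The heads reach from 15 to 45 mm either side of it along the station's y axis, so fingertips some 50 mm apart on the inside land on both.
- start_a_top (a point): Centre of the flat top of the start button at station y = +30 mm, 30 mm diameter, 60 mm from the other, top 72 mm above the riser when up; moves down with the button. The fixed steel bezel round it, 46 mm diameter, has its top 10 mm below the raised head (4 mm below it when fully down).
- start_b_top (a point): The same for the other start button, at station y = -30 mm.
- start_a (a joint): Travel of the first start button, m: 0 up, 0.006 fully down. It springs back when let go; about 1.5 N starts it moving and 5 N takes it fully down (10 N for the pair).
- start_b (a joint): Travel of the second start button, the same as the first.
- stop_top (a point): Centre of the domed top of the single mushroom stop button, 36 mm diameter, top 78 mm above the riser, 50 mm from the line of the start buttons. Leave it alone.
- stop_button (a joint): Travel of the stop button, m: 0 up, 0.005 fully down; light spring (1.2 N starts it). Must stay up.
- gauge: Bystander, leave where it is: slim flat steel gauge, 16x95x6 mm, lying beside the bed.
- weight: Bystander, leave where it is: turned steel disc weight, 40 mm across, 17 mm high, in front of the start station.
- spare_block: Bystander, leave where it is: a second, identical cream nylon block, 90x58x26 mm, lying on the riser outside the bed; not the one to push.
- driver: Bystander, leave where it is: screwdriver with a red handle, 189 mm long, 24 mm high.
- tweezers: Bystander, leave where it is: steel tweezers, 16x124x9 mm, near the riser's front edge.

How it is judged:
By the outcome, as a careful person would: the job done as asked, in the order asked, and still so for the second after the job is handed in, with the robot touching nothing.
It also fails if it takes over 56 s, if anything falls off the work surface, if the arm or the gripper's body presses on something with over 40 N, if the wrist force passes 120 N, or if a joint passes its speed limit or range.

## Working session

There is one attempt and no reset: what is moved stays moved. The work goes in short steps, Python scripts to look and compute and a shell command to move; the robot and the scene stay as the last step left them, time stands still between calls to the robot, and variables do not carry over. Pictures are saved under pics/ and viewed, at most 10 in all, crops included, and the job is handed in when it is done.

```bash
mkdir -p pics
cat > h.py <<'E'
import numpy as np, cv2
from plant import bot
from scipy.spatial.transform import Rotation as R
def cam(n,obs=None):
    c=bot.calibration(n); f=210/np.tan(np.radians(c['vertical_fov'])/2)
    if 'rvec' in c:
        r=cv2.Rodrigues(np.array(c['rvec'],float))[0]; t=np.array(c['tvec'],float).ravel()
        Rw=r.T; o=-r.T@t
    else:
        T=np.array(c['tool_from_camera']); Rt=R.from_euler('xyz',obs['tcp_rot']).as_matrix()
        Rw=Rt@T[:3,:3]; o=Rt@T[:3,3]+np.array(obs['tool_pos'])
    return f,c['cx'],c['cy'],Rw,o
def ray(C,u,v,z):
    f,cx,cy,Rw,o=C; d=Rw@np.array([(u-cx)/f,(v-cy)/f,1.]); return o+d*(z-o[2])/d[2]
def cloud(C,D):
    f,cx,cy,Rw,o=C; v,u=np.mgrid[:D.shape[0],:D.shape[1]]
    P=np.stack([(u-cx)/f*D,(v-cy)/f*D,D],-1)@Rw.T+o; P[D<=0]=np.nan; return P
E
python3 - <<'E'
from h import *
o=bot.get_obs(); print(o)
for n in ("top","side","wrist"):
    p,d=bot.capture(n); cv2.imwrite(f'pics/{n}0.png',p[...,::-1]); np.savez(f'{n}0.npz',p=p,d=d)
    print(n,bot.calibration(n),np.mean(d>0))
E
```

```text
{'time': 0.0, 'joint_positions': array([ 9.72001525e-01,  3.42741793e-01,  1.52500704e+00,  2.17891827e-05,
        1.27540331e+00, -1.45994766e-01]), 'dq': array([-0.00033495,  0.00231231,  0.00058426, -0.00235142, -0.00056597,
        0.00067148]), 'tau': array([ 5.39196208e-04, -4.31237841e+01, -2.44216526e+01,  7.16839987e-02,
        5.60571975e-02, -1.27348708e-04]), 'tool_pos': array([229.4213869 , 471.77059801, 226.03855239]), 'tcp_rot': array([-3.14005279e+00, -2.47483025e-04,  2.68878607e+00]), 'contact_force': array([ 0.28486627, -0.152935  , -0.46709644]), 'moment': array([-0.03334916, -0.01512867,  0.00734154]), 'finger_force': 0.0, 'grip_width': 91.85268335762021}
top {'vertical_fov': 55.83811516375462, 'cx': 276.881818437687, 'cy': 214.5259440677824, 'rvec': array([ 2.15431887, -2.02317046,  0.25159789]), 'tvec': array([-225.27259667,  480.39378144,  995.03405674])} 0.9959013605442177
side {'vertical_fov': 48.02175506915182, 'cx': 274.5193130720577, 'cy': 212.31151812748018, 'rvec': array([ 2.14347838,  1.44587267, -0.46652589]), 'tvec': array([  10.58853533, -313.84082557, 1738.21341991])} 0.9960969387755102
wrist {'vertical_fov': 65.72806066813546, 'cx': 270.96974996949507, 'cy': 207.95953269788046, 'tool_from_camera': array([[ 4.49906063e-04, -9.69730263e-01, -2.44178245e-01,
         6.60949746e+01],
       [ 9.99999888e-01,  4.00989352e-04,  2.50040716e-04,
         5.30528814e-01],
       [-1.44559172e-04, -2.44178331e-01,  9.69730335e-01,
        -1.58254784e+02],
       [ 0.00000000e+00,  0.00000000e+00,  0.00000000e+00,
         1.00000000e+00]])} 0.9553231292517007
```

View pics/top0.png

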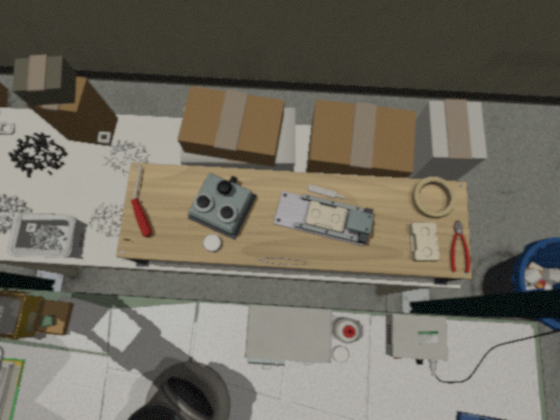

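View pics/side0.png

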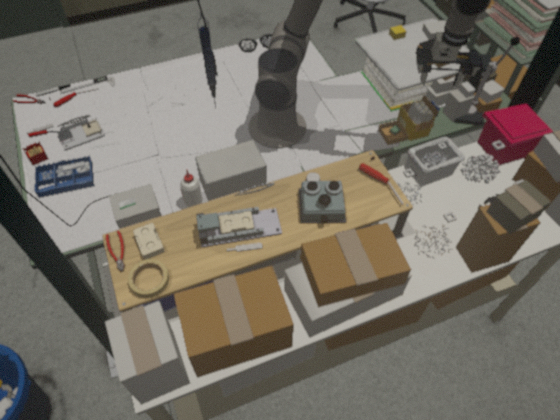

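The top view shows the station near (222,205), with start buttons at (204,203) and (227,213) and the stop at (227,187). The bed is at (325,217), running slightly down to the right with the head at (360,222). The spare block is at (425,241) and the weight at (212,243). The side view agrees.

Run:
```python
from h import *
z=np.load('top0.npz');p,d=z['p'],z['d'];C=cam('top');P=cloud(C,d)
for n,u,v,h in [('sa',204,203,222),('sb',227,213,222),('stop',227,187,228),('blk',325,217,186),('head',362,223,211),('plateL',285,207,160),('weight',212,243,167),('riserFL',122,258,150),('riserFR',467,274,150)]:
    print(n,ray(C,u,v,h).round(1),np.nanmedian(P[v-1:v+2,u-1:u+2].reshape(-1,3),0).round(1))
hsv=cv2.cvtColor(p,cv2.COLOR_RGB2HSV)
# buttons: height band and dark
H=P[...,2]
for lo,hi in [(214,235),(168,180),(181,192)]:
    m=((H>lo)&(H<hi)).astype(np.uint8); m[:170]=0;m[260:]=0
    n,l,s,c=cv2.connectedComponentsWithStats(m)
    for i in range(1,n):
        if s[i,4]>40: print(lo,s[i],c[i].round(1),np.nanmean(P[l==i],0).round(1))
C2=cv2.resize(p[165:255,180:400],None,fx=3.5,fy=3.5,interpolation=cv2.INTER_CUBIC); cv2.imwrite('pics/topc.png',C2[...,::-1])
```

```text
sa [469.4 -31.2 222. ] [469.  -31.4 222.5]
sb [449.6 -85.1 222. ] [449.2 -85.3 222.1]
stop [508.5 -80.3 228. ] [508.4 -80.  227.6]
blk [ 463.2 -308.4  186. ] [ 463.3 -308.4  185.7]
head [ 448.3 -389.4  211. ] [ 447.9 -389.3  212.1]
plateL [ 488.4 -214.3  160. ] [ 488.4 -214.3  160.8]
weight [388.8 -49.  167. ] [388.7 -49.1 167.5]
riserFL [342.6 161.9 150. ] [356.3 218.2   1.9]
riserFR [ 355.9 -648.9  150. ] [ 355.9 -648.4  151.5]
214 [216 180  16  15 189] [223.6 187. ] [509.1 -72.2 224.9]
214 [196 194  13  16 145] [201.9 201.3] [473.3 -26.  221.2]
214 [220 205  13  15 140] [225.9 211.6] [452.8 -82.3 221.4]
168 [413 177  43  40 604] [434.1 196.4] [ 533.4 -568.6  174.5]
168 [130 198  20  38 294] [140. 218.] [436.8 125.7 172.3]
168 [410 222  30  38 897] [425.  240.7] [ 424.2 -543.6  174.9]
168 [309 229  56  15  67] [335.5 236.2] [ 421.6 -335.7  174.3]
181 [ 294  194   71   49 1263] [327.2 217. ] [ 464.1 -313.6  184.5]
181 [236 196  15  28  51] [242.9 209.4] [ 468.9 -116.6  187.9]
```

View pics/topc.png

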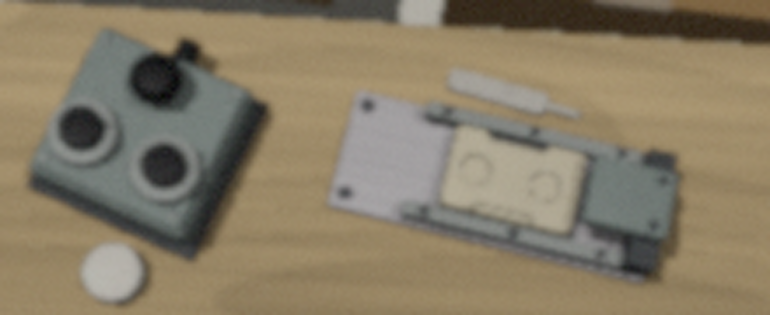

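View pics/wrist0.png

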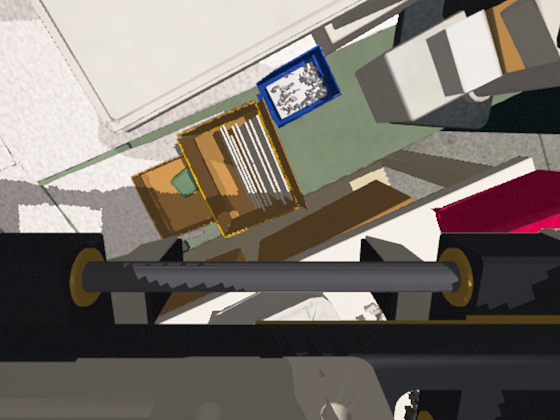

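The crop shows the block in the bed and the two black starts in grey bezels nearest the robot. The stop sits behind them at crop (155,78), and the gauge is above the bed. The first wrist view doesn't cover the riser. Next I'll get precise axes.

Run:
```python
from h import *
print('grip off',bot.grip_point_offset)
z=np.load('top0.npz');p,d=z['p'],z['d'];C=cam('top');P=cloud(C,d);H=P[...,2]
hsv=cv2.cvtColor(p,cv2.COLOR_RGB2HSV).astype(int)
def comp(m,u,v):
    n,l,s,c=cv2.connectedComponentsWithStats(m.astype(np.uint8)); return l==l[v,u] 
def rect(m,h):
    ys,xs=np.nonzero(m); W=np.array([ray(C,u,v,h)[:2] for u,v in zip(xs,ys)],np.float32)
    r=cv2.minAreaRect(W); return r,cv2.boxPoints(r).round(1).tolist(),len(xs)
print('hsv blk',hsv[217,325],'plate',hsv[207,290],'wood',hsv[180,280])
m=comp((H>183)&(H<190)&(hsv[...,2]>170)&(hsv[...,1]>25),325,217); print('block',rect(m,186))
m=comp((hsv[...,1]<35)&(hsv[...,2]>110)&(H>155)&(H<165),290,207); print('plate',rect(m,160))
m=comp((H>206)&(H<216),362,223); print('head',rect(m,211))
for u,v in[(202,201),(226,212)]:
    mm=np.zeros(H.shape,np.uint8);cv2.circle(mm,(u,v),9,1,-1)
    m=comp((mm>0)&(hsv[...,2]<70),u+1,v+1); ys,xs=np.nonzero(m); print('btn',len(xs),ray(C,xs.mean(),ys.mean(),222).round(1))
m=comp((H>195)&(H<205),215,190); print('station',rect(m,200))
```

```text
grip off -18.8
hsv blk [ 23  41 176] plate [160   5 163] wood [ 19  85 153]
block (((466.7821960449219, -308.994873046875), (78.97545623779297, 49.756866455078125), 79.55450439453125), [[435.20001220703125, -343.29998779296875], [484.1000061035156, -352.29998779296875], [498.3999938964844, -274.70001220703125], [449.5, -265.70001220703125]], 411)
plate (((481.5226745605469, -230.96546936035156), (71.57977294921875, 84.9500732421875), 79.74717712402344), [[433.3999938964844, -258.6000061035156], [516.9000244140625, -273.70001220703125], [529.7000122070312, -203.3000030517578], [446.1000061035156, -188.1999969482422]], 900)
head (((452.63531494140625, -382.68719482421875), (55.91574478149414, 46.62409210205078), 79.38195037841797), [[424.6000061035156, -405.8999938964844], [470.3999938964844, -414.5], [480.70001220703125, -359.5], [434.8999938964844, -350.8999938964844]], 494)
btn 110 [473.6 -28.4 222. ]
btn 108 [451.8 -83.7 222. ]
station (((481.5530700683594, -61.79943084716797), (110.7179183959961, 106.71050262451172), 69.8794174194336), [[412.3999938964844, -95.4000015258789], [512.5999755859375, -132.10000610351562], [550.7000122070312, -28.200000762939453], [450.5, 8.5]], 1225)
```

```bash
cat >> h.py <<'E'
def to(x,y,z,ang):
    "rows' shift for TCP target, tool y at world angle ang (deg)"
    o=bot.get_obs(); M=R.from_euler('xyz',o['tcp_rot']).as_matrix()
    a=np.degrees(np.arctan2(M[1,1],M[0,1])); s=M.T@(np.array([x,y,z])-o['tool_pos'])/10
    print('t',round(o['time'],2),'tcp',np.round(o['tool_pos'],1),'yang',round(a,1),'F',np.round(o['contact_force'],1),'w',round(o['grip_width'],1),'shift cm',s.round(2),'turn',round((a-ang+180)%360-180,1))
E
python3 -m crank '[[[0,0,0,-5,0],[0,0,0,-7.5,0],[0,-27,-26,-7.5,37],[0,-27,-26,-7.5,37],[0,-27,-26,-7.5,37],[0,-27,-26,-7.5,37],[0,-27,-26,-7.5,37],[0,-27,-26,-7.5,37],[0,-27,-26,-7.5,37],[0,-27,-26,-7.5,37]]]'
python3 -c "
from h import *
to(481.6,-230.2,300,-10.4)"
```

```text
time: 1.15
tool_pos: [359.2, 117.2, 301.7]
tcp_rot: [-3.141, 0.001, 2.04]
contact_force: [0.2, 0.5, -0.3]
grip_width: 16.8
finger_force: 0.0
t 1.15 tcp [359.2 117.2 301.7] yang 26.9 F [ 0.2  0.5 -0.3] w 16.8 shift cm [-36.52  -4.81   0.2 ] turn 37.3
```

```bash
python3 -m crank '[[[0,-36.5,-4.8,0,37.3],[0,-36.5,-4.8,0,37.3],[0,-36.5,-4.8,0,37.3],[0,-36.5,-4.8,0,37.3],[0,-36.5,-4.8,0,37.3],[0,-36.5,-4.8,0,37.3],[0,-36.5,-4.8,0,37.3],[0,-36.5,-4.8,0,37.3],[0,-36.5,-4.8,0,37.3],[0,-36.5,-4.8,0,37.3]]]'
python3 -c "
from h import *
to(481.6,-230.2,168,-10.4)
p,d=bot.capture('top')
cv2.imwrite('pics/top1.png',cv2.resize(p[130:270,170:430],None,fx=3,fy=3,interpolation=cv2.INTER_CUBIC)[...,::-1])"
```

```text
time: 2.15
tool_pos: [481.6, -226.3, 301.2]
tcp_rot: [-3.14, -0.001, 1.391]
contact_force: [0.0, 0.1, -0.9]
grip_width: 0.1
finger_force: 0.0
t 2.15 tcp [ 481.6 -226.3  301.2] yang -10.3 F [ 0.   0.1 -0.9] w 0.1 shift cm [-0.4   0.08 13.32] turn 0.1
```

View pics/top1.png

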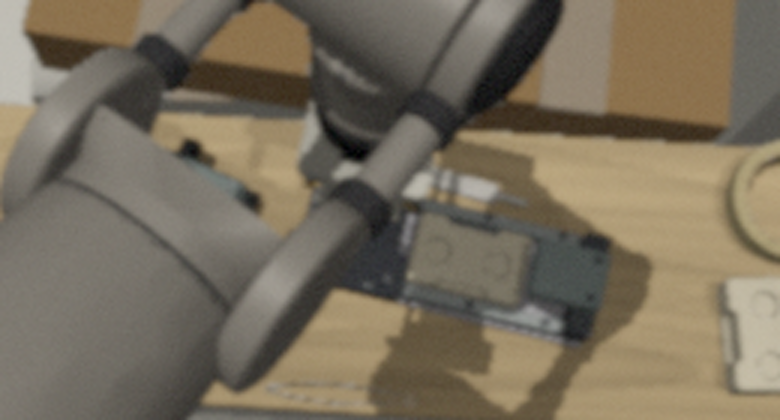

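The arm hides the tool, but the block at crop (470,258) and the head are visible and clear of it. I'll descend left of the block.

```bash
python3 -m crank '[[[0,-0.1,0,3,0],[0,-0.1,0,6,0],[0,-0.1,0,9,0],[0,-0.1,0,11,0],[0,-0.1,0,12,0],[0,-0.1,0,12.6,0],[0,-0.1,0,13.1,0],[0,-0.1,0,13.3,0],[0,-0.1,0,13.3,0],[0,-0.1,0,13.3,0]]]'
python3 -c "
from h import *
to(469.7,-294.6,168,-10.4)
o=bot.get_obs();p,d=bot.capture('side')
cv2.imwrite('pics/side1.png',cv2.resize(p[150:270,150:350],None,fx=4,fy=4,interpolation=cv2.INTER_CUBIC)[...,::-1])"
```

```text
time: 3.2
tool_pos: [482.1, -227.9, 169.3]
tcp_rot: [3.141, 0.0, 1.392]
contact_force: [0.5, 0.2, -0.1]
grip_width: 0.6
finger_force: 0.0
t 3.2 tcp [ 482.1 -227.9  169.3] yang -10.2 F [ 0.5  0.2 -0.1] w 0.6 shift cm [-6.79 -0.03  0.13] turn 0.2
```

View pics/side1.png

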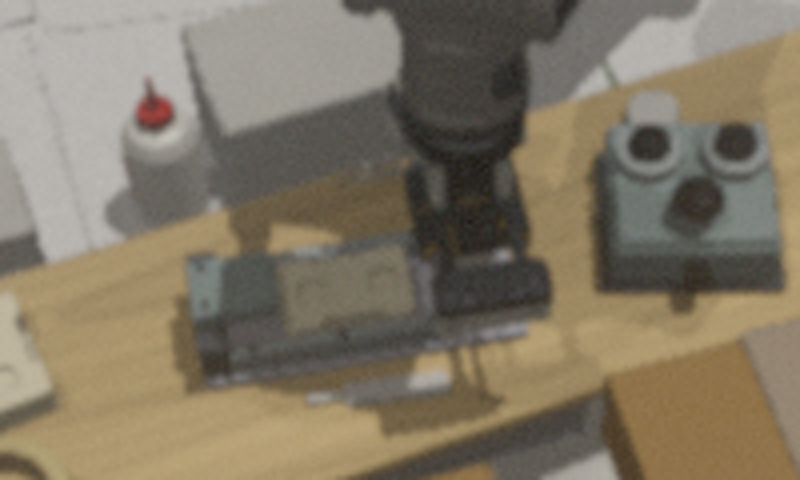

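The fingers stand on the bare plate, centred behind the block, with rails and gauge clear. I'll push along the bed.

```bash
python3 -m crank '[[[0,-0.7,0,0,0],[0,-1.3,0,0,0],[0,-1.9,0,0,0],[0,-2.4,0,0,0],[0,-2.9,0,0,0],[0,-3.4,0,0,0],[0,-3.9,0,0,0],[0,-4.4,0,0,0],[0,-4.9,0,0,0],[0,-5.4,0,0,0]]]'
python3 -m crank '[[[0,-0.15,0,0,0],[0,-0.3,0,0,0],[0,-0.45,0,0,0],[0,-0.6,0,0,0],[0,-0.75,0,0,0],[0,-0.9,0,0,0],[0,-1.0,0,0,0],[0,-1.1,0,0,0],[0,-1.2,0,0,0],[0,-1.2,0,0,0]]]'
python3 -c "
from h import *
to(469.7,-294.6,168,-10.4)"
```

```text
time: 4.25
tool_pos: [472.1, -281.2, 168.6]
tcp_rot: [-3.142, -0.0, 1.392]
contact_force: [0.3, 0.8, 0.7]
grip_width: 0.3
finger_force: 0.5
time: 5.25
tool_pos: [470.1, -292.7, 168.7]
tcp_rot: [3.141, -0.0, 1.392]
contact_force: [1.2, 0.4, -0.1]
grip_width: 0.2
finger_force: 0.3
t 5.25 tcp [ 470.1 -292.7  168.7] yang -10.3 F [ 1.2  0.4 -0.1] w 0.2 shift cm [-0.19 -0.01  0.07] turn 0.1
```

Not at the stop yet; creep on until the force rises.

```bash
python3 -m crank '[[[0,-0.05,0,0,0],[0,-0.1,0,0,0],[0,-0.15,0,0,0],[0,-0.2,0,0,0],[0,-0.25,0,0,0],[0,-0.3,0,0,0],[0,-0.35,0,0,0],[0,-0.4,0,0,0],[0,-0.4,0,0,0],[0,-0.4,0,0,0]]]'
python3 -c "
from h import *
to(469.7,-294.6,168,-10.4)"
```

```text
time: 6.25
tool_pos: [470.2, -292.9, 168.8]
tcp_rot: [-3.141, -0.006, 1.393]
contact_force: [3.9, 14.4, 3.7]
grip_width: 0.7
finger_force: 7.9
t 6.25 tcp [ 470.2 -292.9  168.8] yang -10.2 F [ 3.9 14.4  3.7] w 0.7 shift cm [-0.18 -0.02  0.08] turn 0.2
```

The force rose to 15 N with no further travel, at about bed x −11 mm (finger half-width), so the block is home. I'll back off, then go up.

```bash
python3 -m crank '[[[0,0.5,0,0,0],[0,1.5,0,0,0],[0,3,0,0,0],[0,3,0,0,0],[0,3,0,-3,0],[0,3,0,-6,0],[0,3,0,-9,0],[0,3,0,-12,0],[0,3,0,-13,0],[0.54,3,0,-13,0]]]'
python3 -c "
from h import *
to(462.7,-56,290,69-180);to(462.7,-56,290,69)"
```

```text
time: 7.25
tool_pos: [475.1, -267.4, 299.8]
tcp_rot: [3.139, 0.001, 1.392]
contact_force: [-0.6, -0.3, 0.1]
grip_width: 4.8
finger_force: 0.0
t 7.25 tcp [ 475.1 -267.4  299.8] yang -10.2 F [-0.6 -0.3  0.1] w 4.8 shift cm [20.59 -4.98  0.94] turn 100.8
t 7.25 tcp [ 475.1 -267.4  299.8] yang -10.2 F [-0.6 -0.3  0.1] w 4.8 shift cm [20.59 -4.98  0.94] turn -79.2
```

```bash
python3 -m crank '[[[0.54,2.5,-0.6,0,-8.5],[0.54,5,-1.2,0,-17],[0.54,7.5,-1.8,0,-25],[0.54,10,-2.4,0,-33],[0.54,12.5,-3,0,-41],[0.54,15,-3.6,0,-49],[0.54,17.5,-4.2,0,-57],[0.54,20.6,-5,0,-65],[0.54,20.6,-5,0,-73],[0.54,20.6,-5,0,-79.2]]]'
python3 -c "
from h import *
to(462.7,-56,226,68.8)
p,d=bot.capture('top'); np.savez('top2.npz',p=p,d=d)
cv2.imwrite('pics/top2.png',cv2.resize(p[130:270,170:430],None,fx=3,fy=3,interpolation=cv2.INTER_CUBIC)[...,::-1])
o=bot.get_obs();p,d=bot.capture('wrist');cv2.imwrite('pics/wrist2.png',p[...,::-1])"
```

```text
time: 8.25
tool_pos: [461.3, -54.3, 296.8]
tcp_rot: [-3.141, -0.003, 2.782]
contact_force: [-0.4, 0.3, 0.7]
grip_width: 49.3
finger_force: 0.0
t 8.25 tcp [461.3 -54.3 296.8] yang 69.4 F [-0.4  0.3  0.7] w 49.3 shift cm [-0.21 -0.11  7.08] turn 0.6
```

View pics/top2.png

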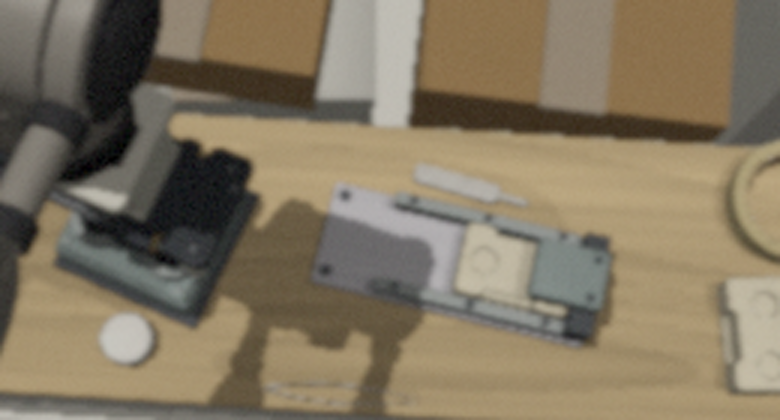

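View pics/wrist2.png

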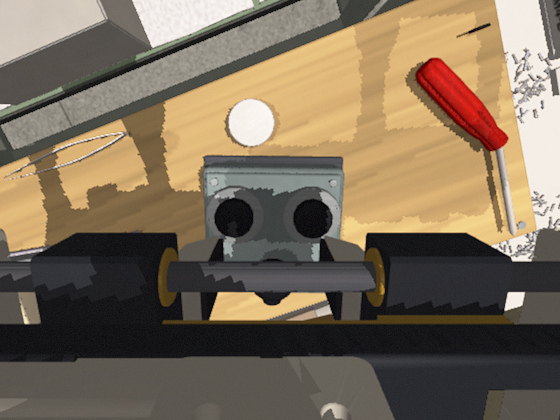

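Top: the block now sits partly under the head, left end at crop (460,255). Wrist: start buttons at (234,217) and (313,218), nothing disturbed. I'll compute both.

Run:
```python
from h import *
o=bot.get_obs();C=cam('wrist',o); a,b=ray(C,313,217.5,222),ray(C,234,217,222); print(a.round(1),b.round(1),((a+b)/2).round(1),np.degrees(np.arctan2(*(a-b)[[1,0]])))
z=np.load('top2.npz');p,d=z['p'],z['d'];C=cam('top');P=cloud(C,d);H=P[...,2]
hsv=cv2.cvtColor(p,cv2.COLOR_RGB2HSV).astype(int)
n,l,s,c=cv2.connectedComponentsWithStats(((H>183)&(H<190)&(hsv[...,2]>160)&(hsv[...,1]>25)).astype(np.uint8))
ys,xs=np.nonzero(l==l[216,330]); ax=np.array([-.181,-.983]);q=np.array([(ray(C,u,v,186)[:2]-[468,-303.9]) @ ax for u,v in zip(xs,ys)])
print('block left end bed x',np.percentile(q,[0,2,5]).round(1),len(q))
to(462.7,-56,226,68.8)
```

```text
[472.7 -25.1 222. ] [451.3 -79.9 222. ] [462.  -52.5 222. ] 68.69389494106724
block left end bed x [16.1 16.1 16.1] 1
t 8.35 tcp [461.5 -55.  296.9] yang 69.0 F [-0.2  0.4  0.5] w 49.4 shift cm [-0.17 -0.04  7.09] turn 0.2
```

Run:
```python
from h import *
C=cam('top');ax=np.array([-.181,-.983]);pe=np.array([.983,-.181])
for f in('top0','top2'):
    z=np.load(f+'.npz');p,d=z['p'],z['d'];P=cloud(C,d)
    hsv=cv2.cvtColor(p,cv2.COLOR_RGB2HSV).astype(int)
    m=(P[...,2]>182)&(P[...,2]<191)&(hsv[...,2]>140)&(hsv[...,1]>20)
    ys,xs=np.nonzero(m); W=np.array([ray(C,u,v,186)[:2]-[468,-303.9] for u,v in zip(xs,ys)])
    a,b=W@ax,W@pe; k=(abs(b)<24)&(abs(a)<60); print(f,k.sum(),'bed x range',np.percentile(a[k],[1,3,97,99]).round(1))
```

```text
top0 668 bed x range [-37.  -35.4  47.1  48.6]
top2 423 bed x range [-0.2  0.8 53.3 54.3]
```

```bash
python3 -m crank '[[[0.48,-0.1,0,2,0],[0.48,-0.1,0,4,0],[0.48,-0.1,0,5,0],[0.48,-0.1,0,5.5,0],[0.48,-0.1,0,6,0],[0.48,-0.1,0,6.4,0],[0.48,-0.1,0,6.6,0],[0.48,-0.1,0,6.6,0],[0.48,-0.1,0,6.6,0],[0.48,-0.1,0,6.6,0]]]'
python3 -c "
from h import *
to(462.3,-54.5,216,68.8)"
```

```text
time: 9.35
tool_pos: [463.2, -55.8, 233.0]
tcp_rot: [3.141, 0.001, 2.774]
contact_force: [-0.5, 0.5, 0.5]
grip_width: 43.8
finger_force: 0.0
t 9.35 tcp [463.2 -55.8 233. ] yang 69.0 F [-0.5  0.5  0.5] w 43.8 shift cm [0.14 0.09 1.7 ] turn 0.2
```

The block's left end is at bed x ≈ 0, so it is home. Now I'll press the buttons.

```bash
python3 -m crank '[[[0.48,0.1,0.05,0.4,0],[0.48,0.1,0.05,0.8,0],[0.48,0.1,0.05,1.1,0],[0.48,0.1,0.05,1.3,0],[0.48,0.1,0.05,1.5,0],[0.48,0.1,0.05,1.7,0],[0.48,0.1,0.05,1.9,0],[0.48,0.1,0.05,2.0,0],[0.48,0.1,0.05,2.0,0],[0.48,0.1,0.05,2.0,0]]]'
python3 -c "
from h import *
to(462.3,-54.5,216,68.8);print(bot.get_obs()['moment'])"
```

```text
time: 10.35
tool_pos: [462.3, -54.9, 215.9]
tcp_rot: [3.141, 0.003, 2.775]
contact_force: [-9.7, 2.5, 27.9]
grip_width: 44.0
finger_force: 13.9
t 10.35 tcp [462.3 -54.9 215.9] yang 69.0 F [-9.7  2.5 27.9] w 44.0 shift cm [ 0.01  0.04 -0.01] turn 0.2
[0.41859865 1.81169248 0.04000447]
```

Both are down (28 N at z 216). I'll hold for over two seconds, slightly firmer.

```bash
python3 -m crank '[[[0.48,0,0,0.05,0],[0.48,0,0,0.05,0],[0.48,0,0,0.05,0],[0.48,0,0,0.05,0],[0.48,0,0,0.05,0],[0.48,0,0,0.05,0],[0.48,0,0,0.05,0],[0.48,0,0,0.05,0],[0.48,0,0,0.05,0],[0.48,0,0,0.05,0]]]'
python3 -c "
from h import *
o=bot.get_obs();print(o['moment'])
p,d=bot.capture('wrist');C=cam('wrist',o);P=cloud(C,d)
cv2.imwrite('pics/wrist3.png',p[...,::-1])"
python3 -m crank '[[[0.48,0,0,0,0],[0.48,0,0,0,0],[0.48,0,0,0,0],[0.48,0,0,0,0],[0.48,0,0,0,0],[0.48,0,0,0,0],[0.48,0,0,0,0],[0.48,0,0,0,0],[0.48,0,0,0,0],[0.48,0,0,0,0]]]'
```

```text
time: 11.35
tool_pos: [462.3, -54.9, 215.9]
tcp_rot: [3.141, 0.003, 2.775]
contact_force: [-10.1, 2.5, 30.8]
grip_width: 44.2
finger_force: 15.7
[ 0.4715342   2.0579858  -0.01663391]
time: 12.4
tool_pos: [462.3, -54.9, 215.9]
tcp_rot: [3.141, 0.003, 2.775]
contact_force: [-11.9, 2.3, 31.7]
grip_width: 44.4
finger_force: 15.7
```

View pics/wrist3.png

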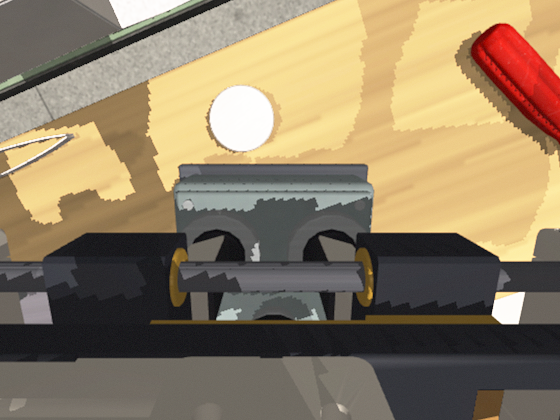

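A fingertip is on each button head, and z didn't change with more force, so both are at full travel. They've been held about 2.3 s. Release straight up.

```bash
python3 -m crank '[[[0.48,0,0,0,0],[0.48,0,0,-0.5,0],[0.48,0,0,-1.2,0],[0.48,0,0,-2.5,0],[0.48,0,0,-5,0],[0.48,0,0,-8,0],[0.48,0,0,-11,0],[0.48,0,0,-13,0],[0.48,0,0,-13,0],[0.48,0,0,-13,0]]]'
python3 -c "
from h import *
to(462.3,-54.5,216,68.8)
p,d=bot.capture('top');P=cloud(cam('top'),d);np.savez('top3.npz',p=p,d=d)
p,d=bot.capture('side');cv2.imwrite('pics/side3.png',cv2.resize(p[150:310,100:400],None,fx=2.6,fy=2.6)[...,::-1])"
```

```text
time: 13.4
tool_pos: [462.2, -55.0, 341.4]
tcp_rot: [3.142, -0.001, 2.774]
contact_force: [0.0, 0.4, -0.6]
grip_width: 44.0
finger_force: 0.0
t 13.4 tcp [462.2 -55.  341.4] yang 69.0 F [ 0.   0.4 -0.6] w 44.0 shift cm [ 0.    0.05 12.54] turn 0.2
```

View pics/side3.png

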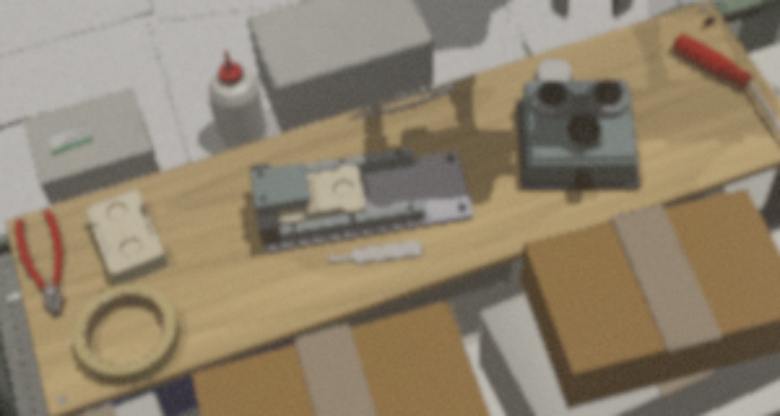

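The side view shows the block home under the head at crop (337,190). The buttons are up at (552,95) and (608,95), the stop is untouched, the bystanders are in place, and the gripper is clear.

```bash
python3 -c "
from plant import bot
print(bot.close_job())"
```

```text
the job is handed in; nothing more can be done
None
```

I pushed the block home against the stop, then pressed both start buttons together, held them fully down for about 2.3 s and released them; the stop button and bystanders look undisturbed, and the job was handed in at about 13.5 s.

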